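# Dock a vial caddy on two hooks

## Robot

A 7-joint arm with a two-finger parallel gripper is mounted at the origin on the work surface. World frame = base frame: x ahead of the robot, y to its left, z up, the work surface at z = 0. Lengths are in m, angles in rad, forces in N, time in s.
With the tool pointing down it reaches from about 0.425 to 0.875 m from the base axis. Payload 4.7 kg.
Tool frame: the origin (TCP) lies midway between the tips of the shut fingers; the grasp point (between the pads) lies 19 mm behind it; x points along the fingers, z is the direction in which the jaws open and shut, and the axes are right-handed (so a half turn about x gives the same grasp; the last joint's range is limited). The gripper opens to 87 mm and grips with 3 to 60 N. Pads are 19 mm wide; open, the fingers measure 117 mm over their backs; the gripper's body (75 mm by 190 mm) begins 51 mm behind the grasp point.
Start: joints at [-1.189, 0.321, -0.07, 1.45, 0.023, 1.371, -0.057], TCP at [0.234, 0.607, 0.223] pointing down, gripper open.
Joint ranges: [-2.86, 2.86], [-0.3, 2.09], [-1.38, 1.24], [0.06, 2.45], [-1.56, 4.7], [0.09, 2.05], [-2.69, 2.69]. Speed limits (rad/s): [2.57, 2.57, 3.14, 3.14, 3.14, 3.14, 3.14].

## Interface

Orientations are given as a rotation vector (axis times angle).
In Python, from bench import ctrl, vision, close_job gives the robot as it stands. The module is installed in compiled form; this text tells all that it offers.
- The arm moves only by the tool servo_tool, never from a script. Its argument "commands" is a list that holds one entry, the list of rows, each a list of 7 numbers: the turn, a rotation vector about the tool's x, y, z in degrees, then the shift along the tool's x, y, z in mm, then the finger opening in mm, from 0 to 87. In form: [[[wx, wy, wz, x, y, z, grip], ...]]. A call has 1 to 5 rows; each row is the pose to reach, as a shift and turn from the pose commanded when the call began, along the tool's axes at that moment; what a row does not reach only later rows make up. A row lasts 1/8 s, in which the tool goes at most 62.5 mm and 10.7 degrees, less where a joint would pass 70% of its speed; a pose out of reach is approached as far as the arm can. A call with a gripper value outside its range is refused whole. The fingers move at their own pace and stop on an object; "newtons" is the grip in N (left out, the last holds). Time passes only in rows, so rows that repeat a pose let the fingers close. It gives the time, the measured TCP pose, the force and the opening at its end, in the units of the state.
- ctrl.get_state(): the state, without advancing time (a new reading comes with each control period).
- vision.get_image(name): name is "side" or "top" or "wrist"; returns the picture (384x512x3 uint8, red, green, blue); there is no depth.
- vision.camera_info(name): a dict with "fov_y" (degrees; the focal length in pixels is half the picture's height over the tangent of half this angle, whatever the lens; pixels are square), "cx", "cy" (the principal point, pixels), "pose" (4x4, takes a point from camera to world coordinates). Camera axes: x right, y down, z forward; pixel columns grow to the right and rows downward; lengths in m; the calibration is good to about 2 mm. A picture is of the moment at which its call begins: read the wrist's pose just before it. camera_info takes no time and is no camera call; for the wrist camera it gives the pose at the moment of the call.
- close_job(): hands the job in, once; it reports no verdict.
The state is a dict: "time": time; "joint_positions": joint angles; "qd": joint speeds; "joint_torque": joint torques, N m; "position": TCP position; "tool_rot": TCP orientation; "ft_force": force on the tool from outside, world axes, zero at the start; "torque": the same for the moment, N m; "grip_width": opening from 0.0 (shut) to 1.0 (fully open).
Only numpy, scipy, OpenCV 4.12 (cv2) and the standard library are available. Lean on these libraries where they do the work, as an engineer would, in place of code of your own. Each camera call takes 0.05 s, during which the arm holds its last target. There are 200 camera calls.

## Task

Pick up the teal vial caddy by its white grip and hang its long bar in both forked hooks of the docking stand. Keep hold and press the caddy down, firmly but gently, until both orange seats are fully home, make sure of both, and only then let go. Keep the caddy upright, do not bang or force it onto the stand, press the seats only with the caddy, and leave everything else where it stands.

Things in the scene. Friction and masses are not known exactly. Their poses are not given: they have to be found in the camera images.
- caddy: Teal tray of vials, 90 (x) x 170 (y) x 32 high, 0.45 to 0.65 kg, standing on the counter. Origin: centre of its underside, z up, y along the bar. End plates 6 thick (outer faces at y = +-85), 26 wide near the bar, reach 115 high; vial tops at 59. Symmetric: may be hung either way round.
- caddy_grip (a point): Centre of the white grip on the middle of the bar, 107 above the caddy's origin. The grip is 16 wide (caddy x) x 64 long (caddy y) x 26 high, flat-sided: pinch it across x from above. Free room on both sides down to the vials.
- caddy_bar (a point): Middle of the caddy's round steel bar, on its axis, 105 above the caddy's origin. The bar is 10 dia, 250 long, along the caddy's y, and sticks out 40 beyond either end plate; these ends go in the hooks.
- stand: Docking stand, fixed to the counter. Origin: centre of its base plate's (130 x 270 x 8) underside, z up, y to the left hook. Posts 16 thick at y = +110 and -110 (to 112 high) carry a blue forked hook each, nominally 96 to 169 above the counter, on a grey yoke whose rear rail runs at x = +72, nominally 84 above the counter, clear of the caddy. Caddy and stand may press together with at most 35 N, weight included.
- hook_left (a point): NOMINAL middle of the seat top (seat up) in the stand's +y hook, 146 above the counter. Hooks are set by hand: the pair really stands up to 12 higher or lower, each up to 3 more; no reported pose shows it: find it by feel. Fork 16 long in y, slot 14 wide in x about this point, flared to 24 at its mouth 23 higher. The bar goes in from above and lies on the seat.
- hook_right (a point): The same for the stand's -y hook.
- seat_left (a joint): Orange seat in the +y hook: how far it is pressed down, in m. 0 up (its start), 0.008 fully home on a hard stop; 0.0065 or more counts as home. Stiff: it takes about 6 N to move (the caddy's weight alone does not) and stays where left. An orange tab on the hook's outer side moves with it.
- seat_right (a joint): The same for the seat in the stand's -y hook.
- pill_jar: white closed jar, 42 dia x 70 high, between the caddy's and the stand's places, near the robot; a bystander. Origin: centre of its underside.
- amber_bottle: amber bottle, 40 dia x 85 high, between the caddy's and the stand's places, far side; a bystander. Origin: centre of its underside.
- carton: white carton, 60 x 110 x 35 high, at the back; a bystander. Origin: centre of its underside.
- mug: white mug, 76 dia x 85 high, at the back; a bystander. Origin: centre of its underside.
- tape_roll: clear roll of tape, 72 dia x 18 high, at the left; a bystander. Origin: centre of its underside.
- spatula: small spatula 170 long lying at the right; a bystander. Origin: centre of its underside at mid length.

How it is judged:
On the way, in this order (a step that is already met when the one before it is completed fails the run):
1. the caddy is lifted clear of the counter by its grip (height (world z) of caddy above 0.05 m and contact force between caddy and the fingers above 1 N and contact force between caddy and stand below 0.5 N), for 0.2 s.
2. the caddy's bar lies in the hooks, the seats not yet both home (x of caddy_bar in the frame of stand between -0.006 and 0.006 m and y of caddy_bar in the frame of stand between -0.013 and 0.013 m and angle between the y axis of caddy and the y axis of stand, either way round below 0.08 rad and z of caddy_bar in the frame of stand below 0.173 m and contact force between caddy and stand above 1 N and value of joint any of seat_left, seat_right below 0.006 m), for 0.02 s.
3. both seats are home while the caddy is still held (value of joint each of seat_left, seat_right above 0.0065 m and x of caddy_bar in the frame of stand between -0.006 and 0.006 m and y of caddy_bar in the frame of stand between -0.013 and 0.013 m and z of caddy_bar in the frame of stand between 0.123 and 0.163 m and angle between the y axis of caddy and the y axis of stand, either way round below 0.08 rad and contact force between caddy and the fingers above 1 N), for 0.2 s.
At the end, for the whole second after the job is handed in: The caddy hangs released and at rest, upright within 0.2 rad: bar in both hooks, its middle within 6 mm across, 13 mm along of the stand's, 123 to 163 mm high, in line within 0.08 rad (either way round); both seats down at least 6.5 of their 8 mm (value of joint each of seat_left, seat_right above 0.0065 m and x of caddy_bar in the frame of stand between -0.006 and 0.006 m and y of caddy_bar in the frame of stand between -0.013 and 0.013 m and z of caddy_bar in the frame of stand between 0.123 and 0.163 m and angle between the y axis of caddy and the y axis of stand, either way round below 0.08 rad and angle between caddy's own z axis and vertical below 0.2 rad and linear speed of caddy below 0.02 m/s and angular speed of caddy below 0.2 rad/s); the robot touches nothing.
It fails at once if the caddy presses on the stand with more than 35 N (contact force between caddy and stand above 35 N).
It fails at once if the fingers press on the stand or its seats with more than 5 N (contact force between the fingers and stand above 5 N).
It fails at once if the caddy is tipped more than 0.5 rad (angle between caddy's own z axis and vertical above 0.5 rad).
It fails at once if a bystander is moved by more than 30 mm (distance of any of pill_jar, amber_bottle, carton, mug, tape_roll, spatula from where it was at the start of the episode above 0.03 m).
It also fails if it takes over 64 s, if anything falls off the work surface, if the arm or the gripper's body presses on something with over 40 N, if the wrist force passes 120 N, or if a joint passes its speed limit or range.

## Working session

There is one attempt and no reset: what is moved stays moved. The work goes in short steps, Python scripts to look and compute and a tool call to move; the robot and the scene stay as the last step left them, time stands still between calls to the robot, and variables do not carry over. Pictures are saved under pics/ and viewed, about 8 in all and at most 12, crops included, and the job is handed in when it is done.

Besides the shell and the picture viewer there is one more tool, called as name([rows], argument=value, ...), one row to a line, values as JSON. servo_tool: Moves the arm, as the interface text tells. Its arguments: {"type":"object","properties":{"commands":{"type":"array"},"newtons":{"type":"number"}},"required":["commands"]}

```bash
mkdir -p pics
python3 - <<'E'
from bench import ctrl, vision
import cv2, numpy as np
np.set_printoptions(precision=4,suppress=True)
s=ctrl.get_state();print(s['time'],s['position'],s['tool_rot'],s['ft_force'],s['grip_width'])
for n in ("top","side"):
    i=vision.camera_info(n);print(n,i)
    cv2.imwrite(f"pics/{n}0.png",cv2.cvtColor(vision.get_image(n),cv2.COLOR_RGB2BGR))
E
```

```text
0.0 [0.2336 0.606  0.2215] [-0.9353  1.3625  0.9334] [-0.2104 -0.0983 -0.8194] 1.0013547594620935
top {'fov_y': 53.32744514341984, 'cx': 251.6817168977436, 'cy': 195.13685718969933, 'pose': array([[-0.0239, -0.9977,  0.0638,  0.4912],
       [-0.9997,  0.0241,  0.0034, -0.014 ],
       [-0.0049, -0.0637, -0.998 ,  1.3912],
       [ 0.    ,  0.    ,  0.    ,  1.    ]])}
side {'fov_y': 49.284982013942766, 'cx': 251.35516927378904, 'cy': 186.07918208964006, 'pose': array([[ 0.9508, -0.1832,  0.2499,  0.2594],
       [-0.3098, -0.565 ,  0.7647, -0.9311],
       [ 0.0011, -0.8045, -0.5939,  0.8391],
       [ 0.    ,  0.    ,  0.    ,  1.    ]])}
```

Run:
```python
import cv2
for n in("top","side"):
    a=cv2.imread(f"pics/{n}0.png"); cv2.imwrite(f"pics/{n}0b.png",cv2.resize(a,(768,576),interpolation=cv2.INTER_CUBIC))
```

```text
(no output)
```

View pics/top0b.png

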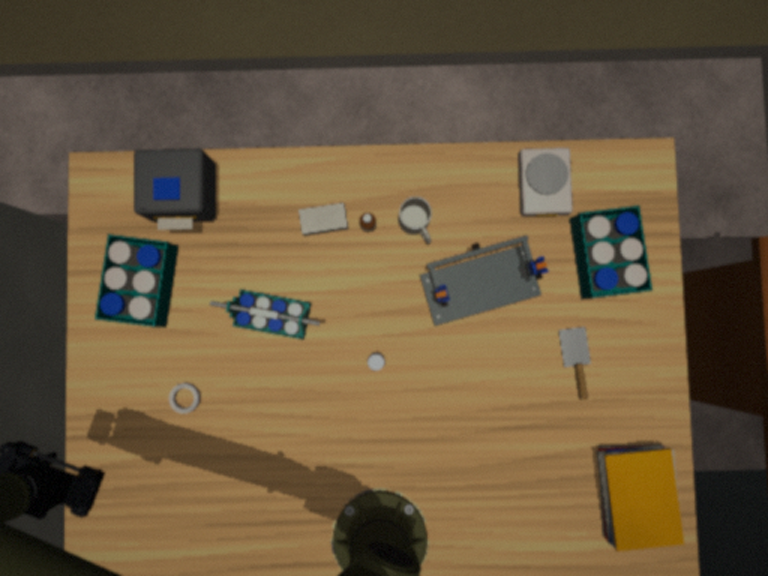

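View pics/side0b.png

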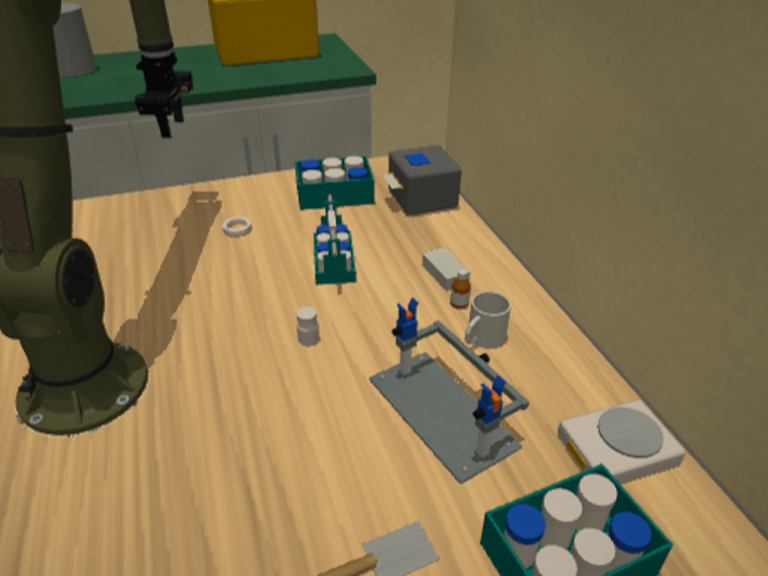

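The top view shows the caddy bar ends near (212,303) and (323,322), the grip near (263,313), and the hooks near (441,295) and (538,267), all in 768-wide pixels. The side view shows the grip near (331,228). It also shows the hook fork tops near (407,303) and (493,383), with the rear rail away from the robot. Next I'll localise these roughly.

```bash
cat > h.py <<'E'
import numpy as np, cv2
from scipy.spatial.transform import Rotation as R
from bench import ctrl, vision
np.set_printoptions(precision=4,suppress=True)
def cam(n):
    i=vision.camera_info(n); P=np.array(i['pose']); f=192/np.tan(np.radians(i['fov_y'])/2); return P,f,i['cx'],i['cy']
def ray(c,u,v):
    P,f,cx,cy=c; d=P[:3,:3]@np.array([(u-cx)/f,(v-cy)/f,1]); return P[:3,3],d
def onz(c,u,v,z):
    o,d=ray(c,u,v); return o+d*(z-o[2])/d[2]
def proj(c,p):
    P,f,cx,cy=c; q=P[:3,:3].T@(np.asarray(p)-P[:3,3]); return np.array([f*q[0]/q[2]+cx,f*q[1]/q[2]+cy])
def st():
    s=ctrl.get_state(); r=R.from_rotvec(s['tool_rot']).as_matrix()
    print('t',round(s['time'],3),'p',np.array(s['position']),'F',np.array(s['ft_force']),'T',np.array(s['torque']),'g',round(s['grip_width'],3)); print(r); print('q',np.array(s['joint_positions'])); return s,r
def tomove(r,p,target_p,target_r):
    """shift in tool mm, turn deg rotvec"""
    return R.from_matrix(r.T@target_r).as_rotvec(degrees=True), r.T@(np.asarray(target_p)-p)*1e3
E
python3 - <<'E'
from h import *
t=cam('top');s=cam('side');k=1/1.5
q=lambda a,b:(a*k,b*k)
for n,pts,z in(('bar',[(212,303),(323,322),(263,313)],.105),('plate',[(421,273),(525,237),(541,291),(436,324)],.008),('hook',[(441,295),(538,267)],.15),('jar',[(376,362)],.07),('amb',[(368,221)],.085),('mug',[(414,216)],.085)):
    for p in pts: print(n,onz(t,*q(*p),z))
print('side plate',*[onz(s,*q(*p),.008) for p in[(371,379),(427,352),(521,445),(465,478)]])
print('side grip',onz(s,*q(331,228),.107), 'forks',onz(s,*q(407,303),.169),onz(s,*q(493,383),.169))
A=np.array([onz(t,*q(*p),.105) for p in[(212,303),(323,322)]]);print('len',np.linalg.norm(A[0]-A[1]))
st()
i=vision.camera_info('wrist');print(i)
E
```

```text
bar [0.5593 0.3629 0.105 ]
bar [0.5106 0.1141 0.105 ]
bar [0.534  0.2484 0.105 ]
plate [ 0.6249 -0.1157  0.008 ]
plate [ 0.7065 -0.3706  0.008 ]
plate [ 0.5742 -0.4039  0.008 ]
plate [ 0.5008 -0.1482  0.008 ]
hook [ 0.5623 -0.1472  0.15  ]
hook [ 0.6181 -0.3596  0.15  ]
jar [ 0.4168 -0.0022  0.07  ]
amb [0.7405 0.0084 0.085 ]
mug [ 0.7495 -0.0977  0.085 ]
side plate [ 0.503  -0.1508  0.008 ] [ 0.6274 -0.1154  0.008 ] [ 0.6918 -0.3699  0.008 ] [ 0.5778 -0.4     0.008 ]
side grip [0.5296 0.2234 0.107 ] forks [ 0.5688 -0.1495  0.169 ] [ 0.6237 -0.365   0.169 ]
len 0.25349590154928076
t 0.1 p [0.2336 0.606  0.2216] F [-0.07    0.1074 -0.2154] T [ 0.0394 -0.0094  0.0493] g 1.002
[[-0.0006 -0.9331  0.3596]
 [-0.0016  0.3596  0.9331]
 [-1.     -0.0001 -0.0017]]
q [-1.1889  0.3217 -0.0701  1.4515  0.0226  1.3708 -0.0569]
{'fov_y': 60.80495306453288, 'cx': 254.30232677777212, 'cy': 189.34244396520185, 'pose': array([[ 0.3596,  0.9043,  0.23  ,  0.1713],
       [ 0.9331, -0.3479, -0.0911,  0.6299],
       [-0.0024,  0.2474, -0.9689,  0.3824],
       [ 0.    ,  0.    ,  0.    ,  1.    ]])}
```

Both cameras agree: the caddy bar is 253 mm long against 250 expected, and the plate is consistent. The caddy is near (0.535, 0.239) and the stand near (0.59, -0.254). I'm moving above the caddy.

servo_tool([
  [[8,0,0,0,-41,-23,87],[16,0,0,0,-82,-47,87],[24,0,0,0,-124,-70,87],[32,0,0,0,-165,-94,87],[40,0,0,0,-207,-117,87]],
])

```text
time: 0.72
position: [0.3854, 0.4214, 0.2222]
tool_rot: [-0.393, 1.535, 0.392]
ft_force: [1.0, 0.4, 0.1]
grip_width: 0.998
```

Run:
```python
from h import *
s,r=st()
a=np.radians(-11.1); z=np.array([np.cos(a),np.sin(a),0]);x=np.array([0,0,-1.]);T=np.c_[x,np.cross(z,x),z]
print(tomove(r,s['position'],[.535,.2385,.22],T))
```

```text
t 0.725 p [0.3854 0.4214 0.2222] F [1.047  0.3915 0.0538] T [-0.016  -0.0585  0.028 ] g 0.998
[[-0.0004 -0.4798  0.8774]
 [-0.0003  0.8774  0.4798]
 [-1.     -0.0001 -0.0005]]
q [-0.9918  0.1524  0.1287  1.6582 -0.0201  1.3328 -0.3594]
(array([39.7722, -0.0244,  0.0167]), array([   2.1987, -232.2674,   43.4455]))
```

servo_tool([
  [[8,0,0,0,-46,9,87],[16,0,0,0,-93,17,87],[24,0,0,0,-139,26,87],[32,0,0,0,-186,35,87],[39.8,0,0,2,-232,43,87]],
])

```text
time: 1.35
position: [0.5354, 0.2393, 0.2204]
tool_rot: [0.153, 1.565, -0.153]
ft_force: [1.1, -0.0, -0.8]
grip_width: 1.0
```

Run:
```python
from h import *
s,r=st()
c=cam('wrist'); im=vision.get_image('wrist')
g=cv2.cvtColor(im,cv2.COLOR_RGB2BGR); 
for p in [(.5593,.3629,.105),(.5106,.1141,.105),(.535,.2385,.12)]: print(proj(c,p))
cv2.imwrite('pics/w1.png',g);cv2.imwrite('pics/w1b.png',cv2.resize(g,(768,576),interpolation=cv2.INTER_CUBIC))
```

```text
t 1.35 p [0.5354 0.2393 0.2204] F [ 1.1316 -0.0035 -0.8254] T [-0.0871  0.0607 -0.0217] g 1.0
[[-0.0001  0.193   0.9812]
 [-0.      0.9812 -0.193 ]
 [-1.     -0.     -0.0001]]
q [-0.7715  0.1887  0.3506  1.6312 -0.0663  1.3335 -0.6053]
[253.2324  26.6272]
[253.7139 313.3125]
[253.4783 190.2427]
```

View pics/w1b.png

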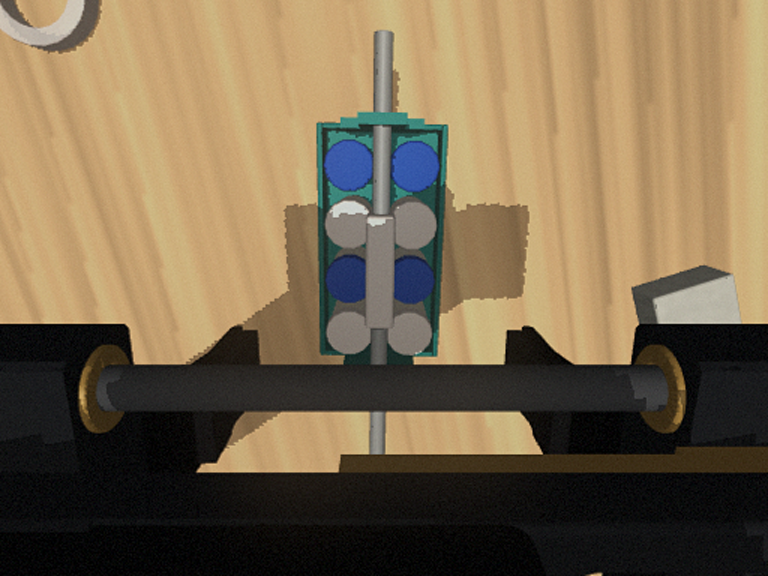

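The wrist view shows the bar from (384,31) to (377,455) and the grip top from y≈220 to 328, close to centred between the jaws. I'll refine from these points.

Run:
```python
from h import *
s,r=st();c=cam('wrist');k=1/1.5
A=onz(c,384*k,31*k,.107);B=onz(c,377*k,454*k,.107)
print(A,B,np.linalg.norm(A-B),(A+B)/2)
G=[onz(c,380.5*k,224*k,.12),onz(c,379*k,328*k,.12)];print(G,np.linalg.norm(G[0]-G[1]),(G[0]+G[1])/2)
d=(A-B)/np.linalg.norm(A-B);a=np.arctan2(-d[0],d[1]);print('zang',np.degrees(a))
z=np.array([np.cos(a),np.sin(a),0]);x=np.array([0,0,-1.]);T=np.c_[x,np.cross(z,x),z]
m=(A+B)/2
print(tomove(r,s['position'],[m[0],m[1],.088],T))
```

```text
t 1.4 p [0.5398 0.2314 0.2201] F [ 2.9383 -5.1637  0.4815] T [-0.4165 -0.2018 -0.0081] g 1.008
[[ 0.003   0.2064  0.9785]
 [-0.005   0.9785 -0.2064]
 [-1.     -0.0043  0.004 ]]
q [-0.7668  0.1902  0.359   1.6306 -0.0625  1.3324 -0.6068]
[0.5685 0.3571 0.107 ] [0.5141 0.1189 0.107 ] 0.244303810476173 [0.5413 0.238  0.107 ]
[array([0.5468, 0.2631, 0.12  ]), array([0.5339, 0.206 , 0.12  ])] 0.05858848915224548 [0.5404 0.2345 0.12  ]
zang -12.87882370443669
(array([0.9696, 0.2285, 0.2423]), array([132.1016,   7.3577,  -0.3896]))
```

The arm was still settling between the pose reading and the picture, so I'll settle it and measure again at rest.

servo_tool([
  [[0,0,0,0,0,0,87],[0,0,0,0,0,0,87],[0,0,0,0,0,0,87]],
])

```text
time: 1.78
position: [0.5337, 0.2423, 0.2204]
tool_rot: [0.147, 1.566, -0.146]
ft_force: [-0.2, 0.1, 0.6]
grip_width: 0.996
```

Run:
```python
from h import *
s,r=st()
c=cam('wrist'); im=vision.get_image('wrist')
g=cv2.cvtColor(im,cv2.COLOR_RGB2BGR)
cv2.imwrite('pics/w2.png',g);cv2.imwrite('pics/w2b.png',cv2.resize(g[0:330,170:340],None,fx=3,fy=1.8,interpolation=cv2.INTER_CUBIC))
np.save('c2.npy',np.array([c[0][:3,3].tolist()]));import pickle;pickle.dump(c,open('c2.pkl','wb'))
st()
```

```text
t 1.775 p [0.5337 0.2423 0.2204] F [-0.221   0.0996  0.6211] T [-0.113   0.0626  0.0055] g 0.996
[[-0.0004  0.1855  0.9826]
 [ 0.0004  0.9826 -0.1855]
 [-1.      0.0003 -0.0005]]
q [-0.7743  0.188   0.3473  1.6316 -0.0661  1.3338 -0.6037]
t 1.825 p [0.5339 0.2421 0.2205] F [ 0.541  -0.1775 -0.2247] T [-0.1205  0.0285 -0.0344] g 0.998
[[-0.0003  0.186   0.9826]
 [ 0.0004  0.9826 -0.186 ]
 [-1.      0.0003 -0.0003]]
q [-0.7742  0.1879  0.3477  1.6315 -0.066   1.3338 -0.6038]
```

View pics/w2b.png

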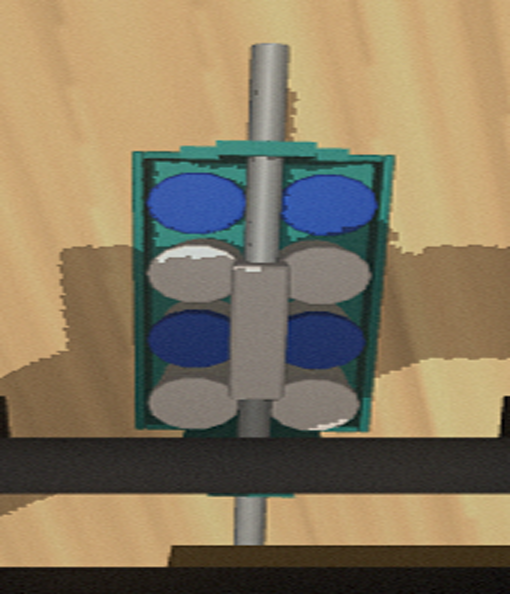

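In the crop the bar's far end is at (270,44) and its near part at (250,520). The grip's top face spans (260,270) to (257.5,398).

```bash
cat >> h.py <<'E'
def down(a):
    z=np.array([np.cos(a),np.sin(a),0]);x=np.array([0,0,-1.]);return np.c_[x,np.cross(z,x),z]
E
python3 - <<'E'
from h import *
import pickle
s,r=st();c=pickle.load(open('c2.pkl','rb'))
f=lambda x,y,z:onz(c,170+x/3,y/1.8,z)
A=f(270,43,.107);B=f(250,520,.107);d=(A-B)/np.linalg.norm(A-B)
G=[f(260,270,.12),f(257.5,398,.12)];gm=(G[0]+G[1])/2
print(A,'mid from far end',A-d*.125,'grip',gm,np.linalg.norm(G[0]-G[1]))
a=np.arctan2(-d[0],d[1]);print(np.degrees(a))
m=A-d*.125
m=(m+gm)/2; print(m)
print(tomove(r,s['position'],[m[0],m[1],.088],down(a)))
E
```

```text
t 1.825 p [0.5339 0.2421 0.2205] F [ 0.541  -0.1775 -0.2247] T [-0.1205  0.0285 -0.0344] g 0.998
[[-0.0003  0.186   0.9826]
 [ 0.0004  0.9826 -0.186 ]
 [-1.      0.0003 -0.0003]]
q [-0.7742  0.1879  0.3477  1.6315 -0.066   1.3338 -0.6038]
[0.562  0.3666 0.107 ] mid from far end [0.536  0.2444 0.107 ] grip [0.5361 0.2442 0.12  ] 0.06024547454969151
-12.025711620338832
[0.536  0.2443 0.1135]
(array([ 1.3087, -0.0193, -0.0192]), array([132.5355,   2.5016,   1.7451]))
```

servo_tool([
  [[0.5,0,0,40,1,1,87],[1.3,0,0,80,2.5,1.7,87],[1.3,0,0,112,2.5,1.7,87],[1.3,0,0,132,2.5,1.7,87],[1.3,0,0,132,2.5,1.7,87]],
])

```text
time: 2.45
position: [0.5351, 0.243, 0.0869]
tool_rot: [0.164, 1.568, -0.167]
ft_force: [-0.6, -0.5, 0.2]
grip_width: 1.0
```

servo_tool([
  [[0,0,0,0,0,0,60],[0,0,0,0,0,0,35],[0,0,0,0,0,0,20],[0,0,0,0,0,0,5],[0,0,0,0,0,0,5]],
], newtons=45)

```text
time: 3.08
position: [0.5369, 0.2429, 0.0887]
tool_rot: [0.167, 1.564, -0.167]
ft_force: [-0.8, 0.5, 0.7]
grip_width: 0.513
```

```bash
python3 -c "
from h import *
st()"
```

```text
t 3.075 p [0.5369 0.2429 0.0887] F [-0.8391  0.4832  0.7498] T [-0.1162  0.0791 -0.074 ] g 0.513
[[ 0.0002  0.2109  0.9775]
 [ 0.0002  0.9775 -0.2109]
 [-1.      0.0002  0.0002]]
q [-0.7583  0.3006  0.3388  1.7756 -0.1117  1.0839 -0.5937]
```

servo_tool([
  [[0,0,0,0,0,0,5],[0,0,0,0,0,0,5],[0,0,0,0,0,0,5],[0,0,0,0,0,0,5],[0,0,0,0,0,0,5]],
])

```text
time: 3.7
position: [0.5363, 0.2429, 0.0884]
tool_rot: [0.167, 1.565, -0.167]
ft_force: [-1.7, -0.2, 0.6]
grip_width: 0.179
```

servo_tool([
  [[0,0,0,0,0,0,5],[0,0,0,0,0,0,5],[0,0,0,-3,0,0,5],[0,0,0,-10,0,0,5],[0,0,0,-20,0,0,5]],
])

```text
time: 4.32
position: [0.5369, 0.2424, 0.1088]
tool_rot: [0.167, 1.564, -0.168]
ft_force: [-0.8, -1.2, -3.8]
grip_width: 0.181
```

Gripped (15.7 mm). I'm lifting to transport height.

servo_tool([
  [[0,0,0,-35,0,0,5],[0,0,0,-75,0,0,5],[0,0,0,-120,0,0,5],[0,0,0,-160,0,0,5],[0,0,0,-180,0,0,5]],
])

```text
time: 4.95
position: [0.538, 0.2429, 0.2924]
tool_rot: [0.169, 1.56, -0.165]
ft_force: [0.2, 0.2, -5.3]
grip_width: 0.184
```

servo_tool([
  [[0,0,0,0,0,0,5],[0,0,0,0,0,0,5],[0,0,0,0,0,0,5]],
])

```text
time: 5.32
position: [0.5361, 0.2425, 0.287]
tool_rot: [0.166, 1.566, -0.168]
ft_force: [-1.0, 0.2, -4.6]
grip_width: 0.18
```

Run:
```python
from h import *
s,r=st()
im=cv2.imread('pics/top0.png');cv2.imwrite('pics/st_top.png',cv2.resize(im[145:230,270:375],None,fx=7,fy=7,interpolation=cv2.INTER_CUBIC))
d=np.array([.5623-.6181,-.1472+.3596,0]);d/=np.linalg.norm(d);a=np.arctan2(-d[0],d[1]);print(np.degrees(a))
print(tomove(r,s['position'],[.591,-.254,.287],down(a)))
```

```text
t 5.325 p [0.5361 0.2425 0.287 ] F [-1.0034  0.2367 -4.6487] T [-0.1667  0.0458  0.0065] g 0.18
[[-0.0023  0.2109  0.9775]
 [-0.0013  0.9775 -0.2109]
 [-1.     -0.0018 -0.0019]]
q [-0.7798  0.1692  0.3567  1.5208 -0.0589  1.4649 -0.6339]
14.719659717493233
(array([-26.8971,  -0.133 ,   0.0748]), array([   0.5129, -473.7423,  158.3473]))
```

View pics/st_top.png

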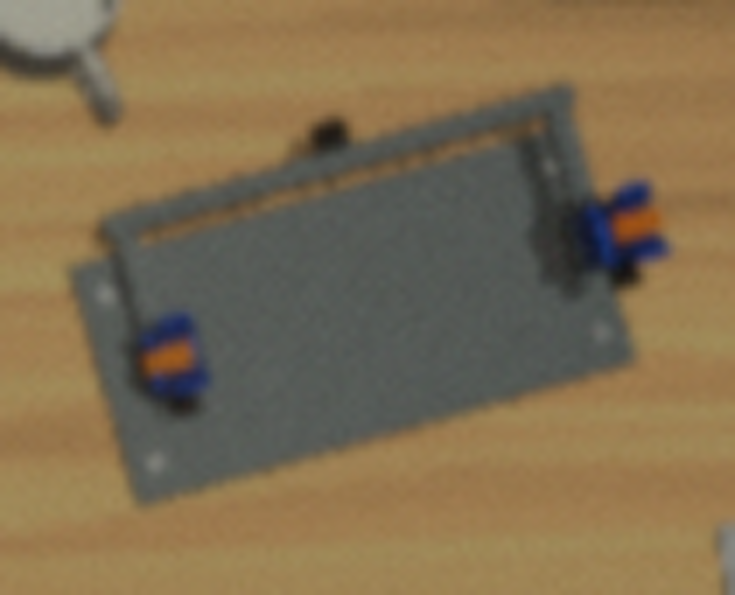

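The top crop shows four plate screws at (106,292), (548,165), (601,332) and (154,462), and the hook slots near (175,357) and (632,224). I'll use the screws for the stand's pose and cross-check it against the slots.

Run:
```python
from h import *
s,r=st();t=cam('top')
f=lambda x,y,z:onz(t,270+(x+.5)/7-.5,145+(y+.5)/7-.5,z)
S=[f(*p,.0085) for p in[(106,292),(548,165),(601,332),(154,462)]]
print(np.array(S)); o=sum(S)/4; dy=(S[0]-S[1]+S[3]-S[2]);dx=(S[0]-S[3]+S[1]-S[2])
ay=np.degrees(np.arctan2(-dy[0],dy[1]));ax=np.degrees(np.arctan2(dx[1],dx[0]));print('o',o,ay,ax,np.linalg.norm(dy)/2,np.linalg.norm(dx)/2)
C=[f(*p,.008) for p in[(75,268),(632,362)]];print('diag centre',sum(C)/2)
for z in(.14,.15,.165):
  H=[f(*p,z) for p in[(175,357),(632,224)]];d=H[0]-H[1];print(z,sum(H)/2,np.linalg.norm(d),np.degrees(np.arctan2(-d[0],d[1])))
```

```text
t 5.325 p [0.5361 0.2425 0.287 ] F [-1.0034  0.2367 -4.6487] T [-0.1667  0.0458  0.0065] g 0.18
[[-0.0023  0.2109  0.9775]
 [-0.0013  0.9775 -0.2109]
 [-1.     -0.0018 -0.0019]]
q [-0.7798  0.1692  0.3567  1.5208 -0.0589  1.4649 -0.6339]
[[ 0.6089 -0.1299  0.0085]
 [ 0.6695 -0.3612  0.0085]
 [ 0.5819 -0.3851  0.0085]
 [ 0.5203 -0.152   0.0085]]
o [ 0.5951 -0.2571  0.0085] 14.745137296464899 14.657809941448551 0.24011523818571498 0.09104532222817181
diag centre [ 0.5939 -0.2574  0.008 ]
0.14 [ 0.595  -0.2583  0.14  ] 0.22367013162457405 14.849778301216956
0.15 [ 0.5942 -0.2564  0.15  ] 0.2218824556474599 14.849778301216974
0.165 [ 0.593  -0.2535  0.165 ] 0.2192009416817885 14.84977830121694
```

The screws, the plate diagonal and the slots agree: stand at (0.595, -0.257), yaw 14.75°. I'm carrying the caddy over gently.

Run:
```python
from h import *
s,r=st()
print(tomove(r,s['position'],[.595,-.258,.299],down(np.radians(14.75))))
```

```text
t 5.325 p [0.5361 0.2425 0.287 ] F [-1.0034  0.2367 -4.6487] T [-0.1667  0.0458  0.0065] g 0.18
[[-0.0023  0.2109  0.9775]
 [-0.0013  0.9775 -0.2109]
 [-1.     -0.0018 -0.0019]]
q [-0.7798  0.1692  0.3567  1.5208 -0.0589  1.4649 -0.6339]
(array([-26.9274,  -0.133 ,   0.0747]), array([ -11.4908, -476.8301,  163.0778]))
```

servo_tool([
  [[-0.5,0,0,-3,-10,3,5],[-2,0,0,-6,-35,12,5],[-4,0,0,-10,-70,23,5],[-6,0,0,-12,-105,35,5],[-8,0,0,-12,-140,47,5]],
])

```text
time: 5.95
position: [0.5533, 0.0937, 0.3008]
tool_rot: [0.057, 1.57, -0.057]
ft_force: [0.3, -0.5, -4.5]
grip_width: 0.178
```

servo_tool([
  [[-2,0,0,0,-29,17,5],[-4,0,0,0,-58,33,5],[-6,0,0,0,-87,50,5],[-8,0,0,0,-116,66,5],[-9,0,0,0,-131,74,5]],
])

```text
time: 6.58
position: [0.6175, -0.0438, 0.3004]
tool_rot: [-0.066, 1.57, 0.063]
ft_force: [0.4, -1.3, -4.2]
grip_width: 0.181
```

Run:
```python
from h import *
s,r=st()
print(tomove(r,s['position'],[.595,-.258,.299],down(np.radians(14.75))))
```

```text
t 6.575 p [ 0.6175 -0.0438  0.3004] F [ 0.3932 -1.321  -4.1704] T [-0.0884  0.0013 -0.0214] g 0.181
[[-0.0004 -0.0815  0.9967]
 [-0.0019  0.9967  0.0815]
 [-1.     -0.0019 -0.0005]]
q [-0.4178  0.2476  0.549   1.4278 -0.1266  1.5021  0.2079]
(array([-10.0778,  -0.0384,   0.105 ]), array([   1.8378, -211.6636,  -39.8746]))
```

servo_tool([
  [[-2,0,0,0,-29,-5,5],[-4,0,0,0,-60,-11,5],[-6,0,0,0,-91,-17,5],[-8,0,0,0,-122,-23,5],[-9,0,0,0,-150,-28,5]],
])

```text
time: 7.2
position: [0.6014, -0.194, 0.3005]
tool_rot: [-0.19, 1.563, 0.189]
ft_force: [-0.1, -0.1, -4.8]
grip_width: 0.179
```

servo_tool([
  [[-0.5,0,0,0,-25,-2,5],[-1,0,0,0,-45,-3,5],[-1,0,0,0,-55,-3,5],[-1,0,0,0,-55,-3,5],[-1,0,0,0,-55,-3,5]],
])

```text
time: 7.82
position: [0.6127, -0.2447, 0.3004]
tool_rot: [-0.203, 1.561, 0.205]
ft_force: [-0.1, -0.7, -5.3]
grip_width: 0.185
```

Run:
```python
from h import *
s,r=st()
print(tomove(r,s['position'],[.595,-.258,.299],down(np.radians(14.75))))
c=cam('wrist');im=cv2.cvtColor(vision.get_image('wrist'),cv2.COLOR_RGB2BGR);cv2.imwrite('pics/w3.png',im)
cv2.imwrite('pics/w3b.png',cv2.resize(im,(768,576)))
import pickle;pickle.dump(c,open('c3.pkl','wb'))
cv2.imwrite('pics/t3.png',cv2.cvtColor(vision.get_image('top'),cv2.COLOR_RGB2BGR))
im=cv2.cvtColor(vision.get_image('side'),cv2.COLOR_RGB2BGR);cv2.imwrite('pics/s3.png',im)
a=cv2.imread('pics/w3b.png')[:,:]; b=cv2.resize(im[100:340,200:400],(480,576),interpolation=cv2.INTER_CUBIC)
cv2.imwrite('pics/m3.png',cv2.resize(np.hstack([cv2.resize(a,(560,420)),cv2.resize(b,(350,420))]),(790,365)))
```

```text
t 7.825 p [ 0.6127 -0.2447  0.3004] F [-0.1397 -0.6989 -5.3425] T [-0.0338  0.0171  0.0166] g 0.185
[[-0.0001 -0.2572  0.9663]
 [ 0.0011  0.9663  0.2572]
 [-1.      0.0011  0.0002]]
q [-0.1159  0.3567  0.6227  1.3184 -0.2062  1.5307  0.7451]
(array([ 0.1559,  0.0108, -0.0641]), array([  1.4278,  -8.3221, -20.4979]))
```

View pics/m3.png

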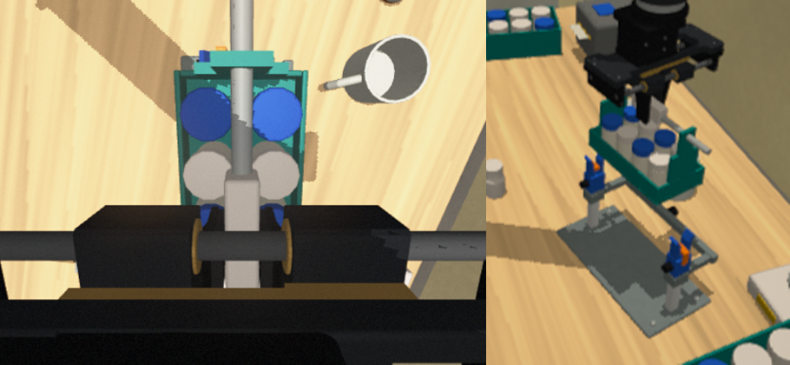

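The caddy is held straight in the wrist view, still about 20 mm off in x. I'll correct that, then look at the alignment.

servo_tool([
  [[0,0,0,0,-4,-10,5],[0.1,0,0,0,-8.3,-20.5,5],[0.1,0,0,0,-8.3,-20.5,5],[0.1,0,0,0,-8.3,-20.5,5],[0.1,0,0,0,-8.3,-20.5,5]],
])

```text
time: 8.6
position: [0.5951, -0.2587, 0.3005]
tool_rot: [-0.202, 1.561, 0.203]
ft_force: [0.2, 0.1, -4.8]
grip_width: 0.178
```

servo_tool([
  [[0,0,0,15,0,0,5],[0,0,0,40,0,0,5],[0,0,0,70,0,0,5],[0,0,0,90,0,0,5],[0,0,0,95,0,0,5]],
])

```text
time: 9.22
position: [0.5939, -0.2585, 0.2035]
tool_rot: [-0.201, 1.564, 0.203]
ft_force: [0.0, 0.3, -5.0]
grip_width: 0.18
```

servo_tool([
  [[0,0,0,5,0,0,5],[0,0,0,10,0,0,5],[0,0,0,15,0,0,5],[0,0,0,15,0,0,5],[0,0,0,15,0,0,5]],
])

```text
time: 9.85
position: [0.5949, -0.2592, 0.1908]
tool_rot: [-0.202, 1.561, 0.202]
ft_force: [-0.4, 0.1, -4.3]
grip_width: 0.183
```

Run:
```python
from h import *
s,r=st()
print(tomove(r,s['position'],[.595,-.258,.19],down(np.radians(14.75))))
top=cv2.cvtColor(vision.get_image('top'),cv2.COLOR_RGB2BGR);sd=cv2.cvtColor(vision.get_image('side'),cv2.COLOR_RGB2BGR)
cv2.imwrite('pics/t4.png',top);cv2.imwrite('pics/s4.png',sd)
z=lambda a:cv2.resize(a,(395,395),interpolation=cv2.INTER_CUBIC)
# side: crops around each hook
print(proj(cam('side'),[.567,-.151,.16]),proj(cam('side'),[.623,-.363,.16]))
cv2.imwrite('pics/m4.png',np.hstack([z(sd[175:245,235:305]),z(sd[225:295,295:365])]))
```

```text
t 9.85 p [ 0.5949 -0.2592  0.1908] F [-0.3536  0.1476 -4.3017] T [-0.0814  0.0486 -0.0212] g 0.183
[[ 0.0005 -0.2542  0.9671]
 [-0.      0.9671  0.2542]
 [-1.     -0.0002  0.0005]]
q [-0.1047  0.3736  0.6145  1.5184 -0.2192  1.3187  0.789 ]
(array([-0.0226,  0.0274,  0.01  ]), array([0.8274, 1.1915, 0.3731]))
[270.7961 205.2228] [327.4987 257.6371]
```

View pics/m4.png

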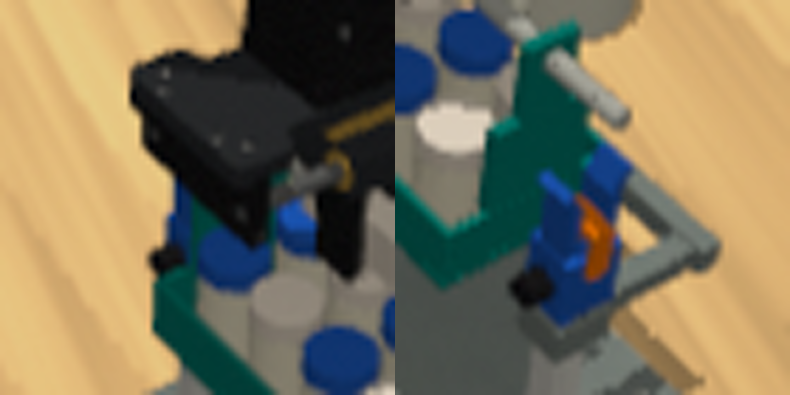

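The right-hand crop shows the bar tip at (620,115), above and in line with the fork slot at about (583,175). The fork column matches the stand pose to under 1 px. I'm descending by feel.

servo_tool([
  [[0,0,0,4,1,0.4,5],[0,0,0,8,1,0.4,5],[0,0,0,12,1,0.4,5],[0,0,0,16,1,0.4,5],[0,0,0,18,1,0.4,5]],
])

```text
time: 10.58
position: [0.5947, -0.2581, 0.1721]
tool_rot: [-0.202, 1.562, 0.202]
ft_force: [0.2, 1.5, -4.7]
grip_width: 0.184
```

servo_tool([
  [[0,0,0,2,0,0,5],[0,0,0,4,0,0,5],[0,0,0,6,0,0,5],[0,0,0,8,0,0,5],[0,0,0,8,0,0,5]],
])

```text
time: 11.2
position: [0.5948, -0.258, 0.1643]
tool_rot: [-0.202, 1.562, 0.202]
ft_force: [-0.5, 0.1, -4.3]
grip_width: 0.173
```

servo_tool([
  [[0,0,0,2,0,0,5],[0,0,0,4,0,0,5],[0,0,0,6,0,0,5],[0,0,0,8,0,0,5],[0,0,0,8,0,0,5]],
])

```text
time: 11.82
position: [0.5948, -0.258, 0.1563]
tool_rot: [-0.202, 1.562, 0.202]
ft_force: [0.2, 0.2, -5.2]
grip_width: 0.176
```

```bash
python3 -c "
from h import *
st()"
```

```text
t 11.825 p [ 0.5948 -0.258   0.1563] F [ 0.1731  0.1919 -5.2344] T [-0.064   0.0635 -0.0542] g 0.176
[[-0.0004 -0.2542  0.9671]
 [ 0.0002  0.9671  0.2542]
 [-1.      0.0003 -0.0003]]
q [-0.1012  0.3967  0.6062  1.5611 -0.2335  1.2576  0.798 ]
```

servo_tool([
  [[0,0,0,1.5,0,0,5],[0,0,0,3,0,0,5],[0,0,0,4,0,0,5],[0,0,0,5,0,0,5],[0,0,0,6,0,0,5]],
])

```text
time: 12.45
position: [0.5949, -0.2581, 0.1505]
tool_rot: [-0.202, 1.561, 0.202]
ft_force: [0.1, 0.7, -4.9]
grip_width: 0.18
```

servo_tool([
  [[0,0,0,1,0,0,5],[0,0,0,2,0,0,5],[0,0,0,3,0,0,5],[0,0,0,4,0,0,5]],
])

```text
time: 12.95
position: [0.5949, -0.2581, 0.1465]
tool_rot: [-0.202, 1.561, 0.202]
ft_force: [-0.6, 0.3, -4.9]
grip_width: 0.176
```

servo_tool([
  [[0,0,0,1,0,0,5],[0,0,0,2,0,0,5],[0,0,0,3,0,0,5],[0,0,0,3,0,0,5]],
])

```text
time: 13.45
position: [0.5949, -0.2581, 0.1435]
tool_rot: [-0.202, 1.561, 0.202]
ft_force: [-0.0, 0.8, -4.9]
grip_width: 0.174
```

```bash
python3 -c "
from h import *
st()"
```

```text
t 13.45 p [ 0.5949 -0.2581  0.1435] F [-0.0076  0.7981 -4.8983] T [-0.0576  0.0011 -0.01  ] g 0.174
[[-0.0001 -0.2543  0.9671]
 [ 0.0002  0.9671  0.2543]
 [-1.      0.0002 -0.    ]]
q [-0.0987  0.4067  0.6028  1.5754 -0.24    1.2345  0.8026]
```

servo_tool([
  [[0,0,0,1,0,0,5],[0,0,0,2,0,0,5],[0,0,0,2,0,0,5]],
])

```text
time: 13.82
position: [0.5949, -0.2581, 0.1414]
tool_rot: [-0.202, 1.562, 0.202]
ft_force: [0.0, -0.3, -3.6]
grip_width: 0.178
```

servo_tool([
  [[0,0,0,1,0,0,5],[0,0,0,2,0,0,5],[0,0,0,2,0,0,5]],
])

```text
time: 14.2
position: [0.5949, -0.2581, 0.1394]
tool_rot: [-0.202, 1.561, 0.202]
ft_force: [0.3, -0.5, -4.2]
grip_width: 0.186
```

servo_tool([
  [[0,0,0,1,0,0,5],[0,0,0,2,0,0,5],[0,0,0,2,0,0,5]],
])

```text
time: 14.58
position: [0.5948, -0.2581, 0.1374]
tool_rot: [-0.202, 1.562, 0.202]
ft_force: [0.4, 0.6, -4.6]
grip_width: 0.178
```

```bash
python3 -c "
from h import *
st()"
```

```text
t 14.575 p [ 0.5948 -0.2581  0.1374] F [ 0.4159  0.6255 -4.556 ] T [-0.0581 -0.0108  0.0176] g 0.178
[[-0.0002 -0.2542  0.9671]
 [ 0.0002  0.9671  0.2542]
 [-1.      0.0002 -0.0001]]
q [-0.0974  0.4117  0.6011  1.5819 -0.2431  1.224   0.8048]
```

servo_tool([
  [[0,0,0,1,0,0,5],[0,0,0,2,0,0,5],[0,0,0,2,0,0,5]],
])

```text
time: 14.95
position: [0.5949, -0.2581, 0.1356]
tool_rot: [-0.202, 1.561, 0.202]
ft_force: [-0.4, 0.3, -3.4]
grip_width: 0.178
```

servo_tool([
  [[0,0,0,1,0,0,5],[0,0,0,2,0,0,5],[0,0,0,2,0,0,5]],
])

```text
time: 15.32
position: [0.5951, -0.2581, 0.1346]
tool_rot: [-0.202, 1.56, 0.202]
ft_force: [-1.8, 1.6, 3.5]
grip_width: 0.181
```

```bash
python3 -c "
from h import *
st()"
```

```text
t 15.325 p [ 0.5951 -0.2581  0.1346] F [-1.8133  1.6271  3.4532] T [0.414  0.6516 0.0301] g 0.181
[[ 0.0008 -0.2543  0.9671]
 [ 0.0003  0.9671  0.2543]
 [-1.      0.0001  0.0009]]
q [-0.0967  0.4139  0.6003  1.5849 -0.2452  1.2182  0.8063]
```

Contact at TCP z≈0.1355, inside the expected band, with about 8 N. The moment points to the left (+y) hook touching first. I'll step down while watching force and moment.

```bash
cat > c.py <<'E'
from h import *
s=ctrl.get_state();r=R.from_rotvec(s['tool_rot']).as_matrix()
F=np.array(s['ft_force'])-[0,.1,-4.75];T=np.array(s['torque'])-[-.06,.02,-.02]
sx=np.array([.967,.2546,0]);sy=np.array([-.2546,.967,0])
print('t',s['time'],'p',np.array(s['position']),'contact Fx Fy Fz',F@sx,F@sy,F[2],'T about x,y',T@sx,T@sy,'tilt x,y deg',np.degrees([r[2,1],r[2,2]]),'left share est F',F[2]/2+T@sx/.22,'right',F[2]/2-T@sx/.22)
E
python3 c.py
```

```text
t 15.325 p [ 0.5951 -0.2581  0.1346] contact Fx Fy Fz -1.3646248435745636 1.9383556853073567 8.203198167260272 T about x,y 0.6191461197540002 0.490104199270374 tilt x,y deg [0.0033 0.0506] left share est F 6.915899627966501 right 1.2872985392937712
```

servo_tool([
  [[0,0,0,0.5,0,0,5],[0,0,0,1,0,0,5],[0,0,0,1,0,0,5]],
])

```text
time: 15.7
position: [0.5951, -0.2581, 0.1337]
tool_rot: [-0.202, 1.56, 0.202]
ft_force: [-3.3, 2.4, 6.5]
grip_width: 0.181
```

```bash
python3 c.py
```

```text
t 15.7 p [ 0.5951 -0.2581  0.1337] contact Fx Fy Fz -2.591692373901073 3.078365781967102 11.214020170103577 T about x,y 0.6114143355965546 0.624722948037836 tilt x,y deg [-0.0005  0.0509] left share est F 8.386166155945219 right 2.827854014158359
```

servo_tool([
  [[0,0,0,0.5,0,0,5],[0,0,0,1,0,0,5],[0,0,0,1,0,0,5]],
])

```text
time: 16.08
position: [0.5951, -0.2581, 0.1329]
tool_rot: [-0.202, 1.56, 0.202]
ft_force: [-3.9, 1.9, 6.8]
grip_width: 0.175
```

```bash
python3 c.py
```

```text
t 16.075 p [ 0.5951 -0.2581  0.1329] contact Fx Fy Fz -3.3216825322866863 2.7518521363910198 11.567691862773595 T about x,y 0.6775020519900448 0.6941528619890341 tilt x,y deg [-0.004   0.0533] left share est F 8.863400713159727 right 2.7042911496138666
```

servo_tool([
  [[0,0,0,0.5,0,0,5],[0,0,0,1,0,0,5],[0,0,0,1,0,0,5]],
])

```text
time: 16.45
position: [0.5951, -0.2582, 0.1319]
tool_rot: [-0.202, 1.56, 0.202]
ft_force: [-3.6, 2.0, 6.8]
grip_width: 0.179
```

```bash
python3 c.py
```

```text
t 16.45 p [ 0.5951 -0.2582  0.1319] contact Fx Fy Fz -2.9603651693968644 2.7089826614893955 11.572470215599653 T about x,y 0.6578695152061779 0.6813597163686111 tilt x,y deg [-0.0035  0.0537] left share est F 8.776551086009725 right 2.795919129589927
```

The force has plateaued near 11.6 N at 1 mm per step, so the seats are sliding. I'm continuing.

servo_tool([
  [[0,0,0,0.5,0,0,5],[0,0,0,1,0,0,5],[0,0,0,1.5,0,0,5],[0,0,0,2,0,0,5],[0,0,0,2,0,0,5]],
])

```text
time: 17.08
position: [0.5951, -0.2581, 0.1299]
tool_rot: [-0.202, 1.56, 0.202]
ft_force: [-3.6, 1.6, 6.8]
grip_width: 0.179
```

```bash
python3 c.py
```

```text
t 17.075 p [ 0.5951 -0.2581  0.1299] contact Fx Fy Fz -3.0720570116948864 2.358259492114717 11.500671660227209 T about x,y 0.6777760855782752 0.6671106338413042 tilt x,y deg [-0.0017  0.0544] left share est F 8.831136219105764 right 2.6695354411214445
```

servo_tool([
  [[0,0,0,0.5,0,0,5],[0,0,0,1,0,0,5],[0,0,0,1,0,0,5]],
])

```text
time: 17.45
position: [0.5951, -0.2582, 0.1288]
tool_rot: [-0.202, 1.56, 0.202]
ft_force: [-2.8, 2.0, 6.7]
grip_width: 0.177
```

```bash
python3 c.py
```

```text
t 17.45 p [ 0.5951 -0.2582  0.1288] contact Fx Fy Fz -2.2678813091270644 2.5409840937985937 11.494930450762627 T about x,y 0.6612778883384701 0.6388008021545031 tilt x,y deg [-0.0007  0.0503] left share est F 8.753273808737996 right 2.741656642024631
```

servo_tool([
  [[0,0,0,0.5,0,0,5],[0,0,0,1,0,0,5],[0,0,0,1,0,0,5]],
])

```text
time: 17.82
position: [0.5951, -0.2582, 0.1279]
tool_rot: [-0.202, 1.56, 0.202]
ft_force: [-3.0, 2.7, 7.0]
grip_width: 0.178
```

```bash
python3 c.py
```

```text
t 17.825 p [ 0.5951 -0.2582  0.1279] contact Fx Fy Fz -2.2718744031432525 3.3187982146109434 11.725946892534635 T about x,y 0.6334855616524824 0.7044365678090214 tilt x,y deg [-0.0023  0.0556] left share est F 8.74245327196042 right 2.9834936205742157
```

servo_tool([
  [[0,0,0,0.5,0,0,5],[0,0,0,1,0,0,5],[0,0,0,1,0,0,5]],
])

```text
time: 18.2
position: [0.5951, -0.2582, 0.127]
tool_rot: [-0.202, 1.56, 0.202]
ft_force: [-3.7, 2.5, 7.4]
grip_width: 0.177
```

```bash
python3 c.py
```

```text
t 18.2 p [ 0.5951 -0.2582  0.127 ] contact Fx Fy Fz -2.9172208370123616 3.2921657900455648 12.151212657709536 T about x,y 0.784411295483163 0.7330011527458354 tilt x,y deg [0.0036 0.0594] left share est F 9.6411122174146 right 2.510100440294936
```

servo_tool([
  [[0,0,0,0.5,0,0,5],[0,0,0,0.5,0,0,5],[0,0,0,0.5,0,0,5]],
])

```text
time: 18.58
position: [0.5952, -0.2581, 0.1267]
tool_rot: [-0.202, 1.56, 0.202]
ft_force: [-3.8, 1.8, 8.9]
grip_width: 0.184
```

```bash
python3 c.py
```

```text
t 18.575 p [ 0.5952 -0.2581  0.1267] contact Fx Fy Fz -3.1930223317674358 2.6194245506495464 13.699257387406092 T about x,y 0.8571752783242672 0.7528251524986146 tilt x,y deg [0.0076 0.0685] left share est F 10.745879958813351 right 2.9533774285927406
```

Force and moment are rising, so the left seat has reached its stop. I'll look at the tabs.

Run:
```python
from h import *
w=cv2.cvtColor(vision.get_image('wrist'),cv2.COLOR_RGB2BGR);cw=cam('wrist')
sd=cv2.cvtColor(vision.get_image('side'),cv2.COLOR_RGB2BGR)
cv2.imwrite('pics/w5.png',w);cv2.imwrite('pics/s5.png',sd)
print(proj(cw,[.567,-.151,.15]))
z=lambda a:cv2.resize(a,(395,395),interpolation=cv2.INTER_CUBIC)
u,v=proj(cw,[.566,-.145,.15]).astype(int);u0=max(u-70,0);v0=max(v-70,0)
z2=lambda a:cv2.resize(a,(260,395),interpolation=cv2.INTER_CUBIC)
s0=cv2.imread('pics/s4.png')
cv2.imwrite('pics/m5.png',np.hstack([z2(s0[227:288,307:347]),z2(sd[227:288,307:347]),cv2.resize(w[v0:v0+140,u0:u0+97],(274,395))]))
```

```text
[253.5526 -16.1401]
```

View pics/m5.png

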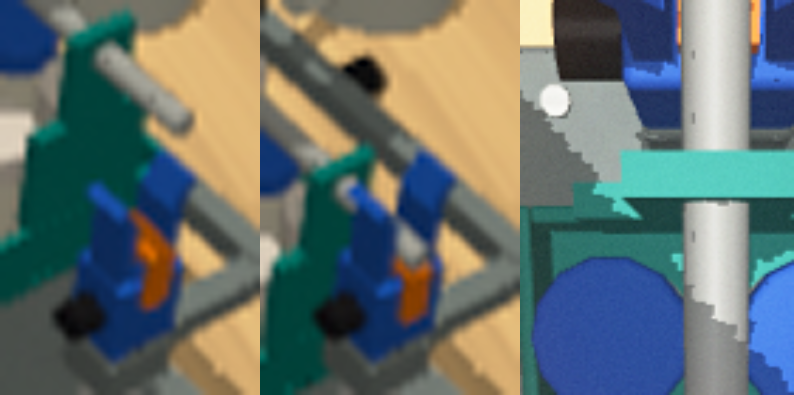

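The right tab has dropped about 15 crop px, or roughly 7 mm, and the left is at its stop. I'll tilt the right side slightly down and press on until both resist.

servo_tool([
  [[0,0,0.3,0.3,0,0,5],[0,0,0.6,0.6,0,0,5],[0,0,0.6,0.6,0,0,5]],
])

```text
time: 19.05
position: [0.5951, -0.2581, 0.1265]
tool_rot: [-0.193, 1.562, 0.211]
ft_force: [-4.6, 2.5, 10.5]
grip_width: 0.181
```

```bash
python3 c.py
python3 - <<'E'
import cv2,numpy as np
for n in('s4','s5'):
    a=cv2.imread(f'pics/{n}.png').astype(int)[227:288,307:347]; b,g,r=a[...,0],a[...,1],a[...,2]
    m=np.clip((r-b-60)/90.,0,1)*(r>120)*(np.abs(g-b)<110)*((r-g)>40); 
    print(n,[(v+227,round(m[v].sum(),1)) for v in range(61) if m[v].sum()>.3])
E
```

```text
t 19.05 p [ 0.5951 -0.2581  0.1265] contact Fx Fy Fz -3.8290684368825305 3.5372140132481826 15.27280536481572 T about x,y 0.9184913664780787 0.9947369748510068 tilt x,y deg [0.628  0.0647] left share est F 11.8113634391264 right 3.4614419256893205
s4 [(227, np.float64(3.8)), (228, np.float64(4.3)), (229, np.float64(4.4)), (230, np.float64(4.3)), (231, np.float64(4.4)), (232, np.float64(5.4)), (233, np.float64(4.4)), (234, np.float64(4.5)), (235, np.float64(4.9)), (236, np.float64(5.0)), (237, np.float64(4.5)), (238, np.float64(7.0)), (239, np.float64(5.9)), (240, np.float64(3.4)), (241, np.float64(4.5)), (242, np.float64(4.9)), (243, np.float64(3.0)), (244, np.float64(3.5)), (245, np.float64(2.0)), (246, np.float64(3.5)), (247, np.float64(2.5)), (248, np.float64(3.4)), (249, np.float64(5.3)), (250, np.float64(5.9)), (251, np.float64(5.3)), (252, np.float64(4.8)), (253, np.float64(3.8)), (254, np.float64(3.8)), (255, np.float64(3.3)), (256, np.float64(2.4)), (257, np.float64(1.5)), (258, np.float64(0.9)), (259, np.float64(0.9)), (260, np.float64(0.4)), (261, np.float64(0.9)), (262, np
[... 1239 characters left out ...]
3)), (254, np.float64(4.8)), (255, np.float64(4.7)), (256, np.float64(3.3)), (257, np.float64(1.9)), (258, np.float64(0.9)), (259, np.float64(0.9)), (260, np.float64(0.4)), (266, np.float64(1.0)), (267, np.float64(1.5)), (268, np.float64(3.3)), (269, np.float64(4.3)), (270, np.float64(2.2)), (271, np.float64(2.0)), (272, np.float64(2.7)), (273, np.float64(2.3)), (274, np.float64(2.3)), (275, np.float64(2.0)), (276, np.float64(1.0)), (277, np.float64(2.4)), (278, np.float64(2.8)), (279, np.float64(4.2)), (280, np.float64(3.7)), (281, np.float64(3.3)), (282, np.float64(3.2)), (283, np.float64(3.2)), (284, np.float64(2.3)), (285, np.float64(1.9)), (286, np.float64(1.4)), (287, np.float64(0.9))]
```

servo_tool([
  [[0,0,0.3,0,0,0,5],[0,0,0.7,0.3,0,0,5],[0,0,0.7,0.3,0,0,5]],
])

```text
time: 19.42
position: [0.5951, -0.2579, 0.1265]
tool_rot: [-0.184, 1.563, 0.221]
ft_force: [-6.1, 4.6, 12.5]
grip_width: 0.18
```

```bash
python3 c.py
```

```text
t 19.425 p [ 0.5951 -0.2579  0.1265] contact Fx Fy Fz -4.7269988906137765 5.9477075661003935 17.248523130925335 T about x,y 0.8763946348688586 1.1059014259491196 tilt x,y deg [1.336  0.0642] left share est F 12.607873542139298 right 4.6406495887860375
```

servo_tool([
  [[0,0,0.4,0.2,0,0,5],[0,0,0.7,0.4,0,0,5],[0,0,0.7,0.4,0,0,5]],
])

```text
time: 19.8
position: [0.5951, -0.2577, 0.1265]
tool_rot: [-0.174, 1.565, 0.231]
ft_force: [-7.6, 4.4, 13.8]
grip_width: 0.18
```

```bash
python3 c.py
```

```text
t 19.8 p [ 0.5951 -0.2577  0.1265] contact Fx Fy Fz -6.286339763258254 6.151674484497758 18.596668289837176 T about x,y 0.9895653450257315 1.2636639719973228 tilt x,y deg [2.054  0.0691] left share est F 13.796358440490096 right 4.800309849347081
```

Run:
```python
from h import *
w=cv2.cvtColor(vision.get_image('wrist'),cv2.COLOR_RGB2BGR)
sd=cv2.cvtColor(vision.get_image('side'),cv2.COLOR_RGB2BGR);tp=cv2.cvtColor(vision.get_image('top'),cv2.COLOR_RGB2BGR)
cv2.imwrite('pics/w6.png',w);cv2.imwrite('pics/s6.png',sd);cv2.imwrite('pics/t6.png',tp)
cs=cam('side');h=np.array([.623,-.363,.0]);h+=np.array([.2546,-.967,0])*.008
print([proj(cs,h+[0,0,z]) for z in(.13,.138,.146)])
for n in('s0','s4','s5','s6'):
    a=cv2.imread(f"pics/{'side0' if n=='s0' else n}.png").astype(int)[255:282,322:342];b,g,r=a[...,0],a[...,1],a[...,2]
    m=np.clip((r-b-80)/80.,0,1)*((r-g)>50); print(n,np.round(m.sum(1),1)[8:24])
z2=lambda a:cv2.resize(a,(260,395),interpolation=cv2.INTER_CUBIC)
s5=cv2.imread('pics/s5.png')
cv2.imwrite('pics/m6.png',np.hstack([z2(s5[227:288,307:347]),z2(sd[227:288,307:347]),z2(w[0:76,225:275])]))
```

```text
[array([328.4069, 269.2056]), array([328.8019, 266.7505]), array([329.201 , 264.2703])]
s0 [3.2 4.2 4.7 4.2 2.  1.2 1.2 1.1 1.  1.2 0.8 0.  0.  0.  0.  0. ]
s4 [2.  3.2 4.4 3.8 2.3 1.7 1.7 1.6 1.7 1.8 1.1 0.  0.  0.  0.  0. ]
s5 [0.  0.  0.  0.  0.3 1.6 3.6 2.1 1.7 2.  1.8 1.8 1.1 0.  0.  0. ]
s6 [0.  0.  0.  0.  0.3 1.6 3.1 2.1 1.7 2.  1.9 1.8 1.1 0.  0.  0. ]
```

View pics/m6.png

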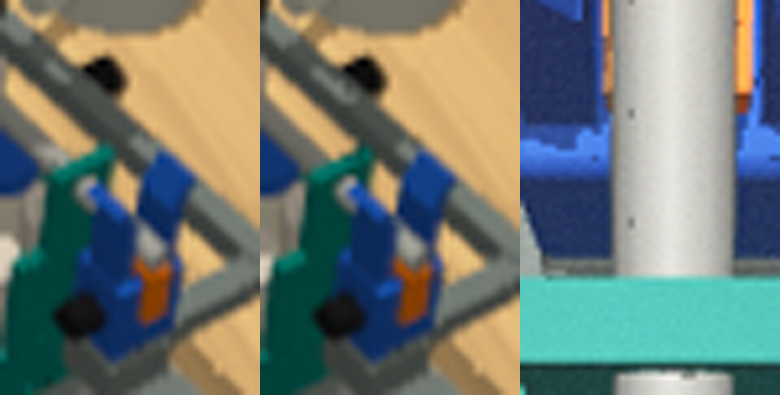

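The right tab has not moved between the last two presses. I'll check numerically whether the caddy tilted with the tool or pivoted in the grip.

Run:
```python
from h import *
def sh(a,b,u0,u1,v0,v1):
    A=cv2.imread(f'pics/{a}.png',0);B=cv2.imread(f'pics/{b}.png',0)
    t=cv2.resize(A[v0:v1,u0:u1],None,fx=8,fy=8,interpolation=cv2.INTER_CUBIC);m=8
    S=cv2.resize(B[max(v0-m,0):v1+m,u0-m:u1+m],None,fx=8,fy=8,interpolation=cv2.INTER_CUBIC)
    r=cv2.matchTemplate(S,t,cv2.TM_CCOEFF_NORMED);_,mx,_,l=cv2.minMaxLoc(r);return (l[0]/8-m,l[1]/8-(v0-max(v0-m,0))),round(mx,3)
print('wrist plate/vials',sh('w5','w6',200,310,55,135),'plate',sh('w5','w6',200,310,50,74),'hook',sh('w5','w6',195,240,10,48))
print('vials vs w1? grip',sh('w5','w6',230,280,115,150))
print('side s5->s6 plate+bar right',sh('s5','s6',307,335,245,268),'fixed hook',sh('s5','s6',316,336,268,285),'vials',sh('s5','s6',270,315,215,265))
```

```text
wrist plate/vials ((-0.125, 3.0), 0.789) plate ((-0.25, 0.0), 0.757) hook ((1.375, 4.0), 0.945)
vials vs w1? grip ((0.125, 2.25), 0.779)
side s5->s6 plate+bar right ((0.0, 0.0), 0.977) fixed hook ((0.0, 0.0), 0.997) vials ((0.25, 0.375), 0.972)
```

The caddy stayed put and pivoted in the grip. The right seat therefore took at least half of about 18 N without moving, so it is home. Now the reverse tilt, to prove the left seat the same way and relieve the lateral load.

servo_tool([
  [[0,0,-0.7,0,0,-0.3,5],[0,0,-1.4,0,0,-0.6,5],[0,0,-2,0,0,-0.6,5],[0,0,-2,0,0,-0.6,5]],
])

```text
time: 20.45
position: [0.5952, -0.2582, 0.1264]
tool_rot: [-0.202, 1.559, 0.202]
ft_force: [-3.8, 2.8, 10.6]
grip_width: 0.179
```

```bash
python3 c.py
```

```text
t 20.45 p [ 0.5952 -0.2582  0.1264] contact Fx Fy Fz -3.016098250275328 3.5671731463010348 15.34052635120664 T about x,y 1.2086022959883325 0.7760963542665623 tilt x,y deg [-0.0175  0.1561] left share est F 13.163909975550286 right 2.176616375656354
```

servo_tool([
  [[0,0,-0.5,0,0,0,5],[0,0,-1,0.2,0,0,5],[0,0,-1.5,0.4,0,0,5],[0,0,-1.5,0.4,0,0,5]],
])

```text
time: 20.95
position: [0.5953, -0.2587, 0.1263]
tool_rot: [-0.223, 1.555, 0.181]
ft_force: [-4.4, 2.7, 12.6]
grip_width: 0.176
```

```bash
python3 c.py
```

```text
t 20.95 p [ 0.5953 -0.2587  0.1263] contact Fx Fy Fz -3.5466808383204858 3.6230760976200322 17.3929482877397 T about x,y 0.9761667154588431 0.8673693015455335 tilt x,y deg [-1.5639  0.1744] left share est F 13.133595577773683 right 4.259352709966017
```

The height is firm at 0.1263 in both tilts. I'll level off and do one final firm press to about 23 N.

servo_tool([
  [[0,0,0.8,0.3,0,0,5],[0,0,1.55,0.8,0,0,5],[0,0,1.55,1.2,0,0,5],[0,0,1.55,1.2,0,0,5]],
])

```text
time: 21.45
position: [0.5953, -0.2584, 0.1263]
tool_rot: [-0.201, 1.558, 0.203]
ft_force: [-8.1, 4.6, 18.2]
grip_width: 0.18
```

```bash
python3 c.py
```

```text
t 21.45 p [ 0.5953 -0.2584  0.1263] contact Fx Fy Fz -6.646810396407156 6.391099814655486 22.95499936913928 T about x,y 1.190223374273119 1.4321025457938878 tilt x,y deg [0.0351 0.1791] left share est F 16.887605931265636 right 6.067393437873645
```

At 23 N the height is unchanged at 0.1263. With the moment reference about 0.15–0.2 m up the wrist, the load works out at roughly 11 N per side, so both seats are on their stops. I'll check the tab once more, then unload and open.

```bash
python3 - <<'E'
from h import *
sd=cv2.cvtColor(vision.get_image('side'),cv2.COLOR_RGB2BGR);cv2.imwrite('pics/s7.png',sd)
for n in('side0','s4','s5','s6','s7'):
    a=cv2.imread(f"pics/{n}.png").astype(int)[255:282,322:342];b,g,r=a[...,0],a[...,1],a[...,2]
    m=np.clip((r-b-80)/80.,0,1)*((r-g)>50); print(n,np.round(m.sum(1),1)[8:24])
E
python3 c.py
```

```text
side0 [3.2 4.2 4.7 4.2 2.  1.2 1.2 1.1 1.  1.2 0.8 0.  0.  0.  0.  0. ]
s4 [2.  3.2 4.4 3.8 2.3 1.7 1.7 1.6 1.7 1.8 1.1 0.  0.  0.  0.  0. ]
s5 [0.  0.  0.  0.  0.3 1.6 3.6 2.1 1.7 2.  1.8 1.8 1.1 0.  0.  0. ]
s6 [0.  0.  0.  0.  0.3 1.6 3.1 2.1 1.7 2.  1.9 1.8 1.1 0.  0.  0. ]
s7 [0.  0.  0.  0.  0.3 1.6 3.1 2.1 1.7 2.  1.8 1.8 1.2 0.  0.  0. ]
t 21.5 p [ 0.5952 -0.2584  0.1263] contact Fx Fy Fz -6.2451587023026915 6.711936467323523 23.550545723866353 T about x,y 1.0921518127165275 1.379357202779614 tilt x,y deg [0.0332 0.1765] left share est F 16.739599283371938 right 6.8109464404944156
```

servo_tool([
  [[0,0,0,-0.8,0,0,5],[0,0,0,-1.6,0,0,5],[0,0,0,-2.2,0,0,5],[0,0,0,-2.2,0,0,5]],
])

```text
time: 22.0
position: [0.5952, -0.2584, 0.1264]
tool_rot: [-0.202, 1.559, 0.203]
ft_force: [-3.9, 2.3, 9.4]
grip_width: 0.181
```

```bash
python3 c.py
```

```text
t 22.0 p [ 0.5952 -0.2584  0.1264] contact Fx Fy Fz -3.225250910582342 3.0885209620890324 14.111530897661602 T about x,y 0.49948670404060863 0.704271957101204 tilt x,y deg [0.0044 0.127 ] left share est F 9.326159558106294 right 4.785371339555308
```

servo_tool([
  [[0,0,0,-0.8,0,0,5],[0,0,0,-1.6,0,0,5],[0,0,0,-2,0,0,5],[0,0,0,-2,0,0,5]],
])

```text
time: 22.5
position: [0.5951, -0.2583, 0.1265]
tool_rot: [-0.202, 1.56, 0.202]
ft_force: [1.7, 0.5, 1.2]
grip_width: 0.18
```

```bash
python3 c.py
```

```text
t 22.5 p [ 0.5951 -0.2583  0.1265] contact Fx Fy Fz 1.749886275470118 0.0012803342650858475 5.919550875173584 T about x,y -0.08597970647918556 -0.1872131993143531 tilt x,y deg [0.0062 0.0708] left share est F 2.5689585899541307 right 3.3505922852194536
```

Unloaded to about the caddy's own weight and balanced left and right. Releasing.

servo_tool([
  [[0,0,0,0,0,0,18],[0,0,0,0,0,0,25],[0,0,0,0,0,0,40],[0,0,0,0,0,0,60],[0,0,0,0,0,0,60]],
])

```text
time: 23.12
position: [0.5943, -0.2583, 0.1263]
tool_rot: [-0.201, 1.562, 0.202]
ft_force: [0.2, -0.0, 0.1]
grip_width: 0.539
```

servo_tool([
  [[0,0,0,0,0,0,60],[0,0,0,0,0,0,60],[0,0,0,0,0,0,60],[0,0,0,0,0,0,60],[0,0,0,0,0,0,60]],
])

```text
time: 23.75
position: [0.5944, -0.2583, 0.1264]
tool_rot: [-0.201, 1.561, 0.203]
ft_force: [0.0, 0.3, -0.4]
grip_width: 0.692
```

servo_tool([
  [[0,0,0,-5,0,0,60],[0,0,0,-15,0,0,60],[0,0,0,-35,0,0,60],[0,0,0,-70,0,0,60],[0,0,0,-110,0,0,60]],
])

```text
time: 24.38
position: [0.5943, -0.2584, 0.2386]
tool_rot: [-0.201, 1.561, 0.202]
ft_force: [0.5, 0.4, 0.4]
grip_width: 0.691
```

servo_tool([
  [[0,0,0,-20,0,0,60],[0,0,0,-30,-30,0,60],[0,0,0,-30,-60,0,60],[0,0,0,-30,-80,0,60],[0,0,0,-30,-80,0,60]],
])

```text
time: 25.0
position: [0.6139, -0.3376, 0.2658]
tool_rot: [-0.199, 1.563, 0.2]
ft_force: [-0.1, 0.4, -0.2]
grip_width: 0.692
```

Run:
```python
from h import *
st()
w=cv2.cvtColor(vision.get_image('wrist'),cv2.COLOR_RGB2BGR);sd=cv2.cvtColor(vision.get_image('side'),cv2.COLOR_RGB2BGR)
cv2.imwrite('pics/s8.png',sd);cv2.imwrite('pics/w8.png',w)
cv2.imwrite('pics/m8.png',np.hstack([cv2.resize(w,(420,315)),cv2.resize(sd[170:300,220:375],(375,315),interpolation=cv2.INTER_CUBIC)]))
```

```text
t 25.0 p [ 0.6139 -0.3376  0.2658] F [-0.0817  0.4027 -0.1897] T [-0.061   0.0382  0.0106] g 0.692
[[-0.0017 -0.2515  0.9679]
 [ 0.0001  0.9679  0.2515]
 [-1.      0.0005 -0.0016]]
q [ 0.0349  0.4681  0.6403  1.2572 -0.2726  1.5032  0.8951]
```

View pics/m8.png

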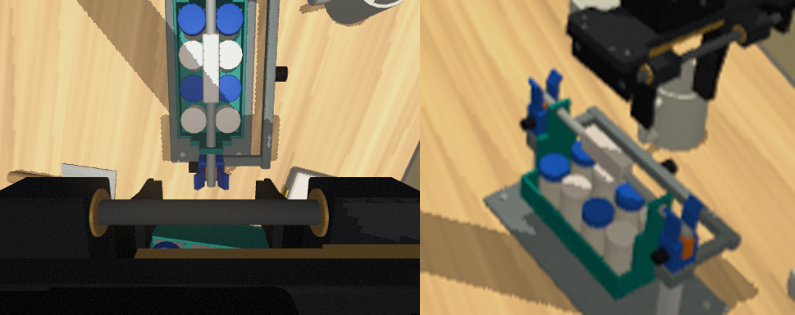

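The caddy hangs level with its bar in both forks (side crop: left ≈(545,90), right ≈(688,225)), and the gripper is clear. I'm handing in.

servo_tool([
  [[0,0,0,0,0,0,60],[0,0,0,0,0,0,60],[0,0,0,0,0,0,60]],
])

```text
time: 25.48
position: [0.6149, -0.3352, 0.2665]
tool_rot: [-0.201, 1.561, 0.203]
ft_force: [-0.4, -0.8, 0.0]
grip_width: 0.694
```

```bash
python3 -c "
from bench import close_job
print(close_job())"
```

```text
the job is handed in; nothing more can be done
None
```

I gripped the caddy by its white grip, carried it over, felt first contact at a bar height of about 0.152 m and pressed both seats down. I then unloaded, let go, backed clear and handed the job in at about 25.5 s.

**Pressing the seats:**
- The seats slid at a steady 11.6 N or so for about 8 mm, then stopped.
- The height stayed at 0.1263–0.1265 m through small tilts both ways and a final level press of about 23.5 N.

**After release:** the picture shows the bar in both forks and the caddy level. The force reading was near zero and the gripper was clear.

**Less certain:**
- **Right seat:** the image of its tab is too coarse to measure the travel. It shows about 2–2.5 px, or roughly 6–8 mm, and no further movement under the extra load.
- **Left seat:** its tab was only partly visible, so I judged that seat from force, moment and height alone.
- **Left/right load split:** my raw estimate was about 17 N left and 7 N right. It becomes about even only after correcting for an assumed height of the wrist's moment reference.

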